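# Load the sample jars and hold the crate lock open

### The job

Load the two loose sample jars into the crate, each standing upright in the cell whose floor disc has the colour of its lid; set them down, do not drop them. Then pull the black handle of the crate's spring-return locking slide away from the crate until the red pointer stands in the green band, and finish while holding it there: do not let go, so that the crate stays unlocked. Leave the black-lidded jars, the red-capped bottle and the scraper as they are.

Things in the scene. Friction and masses are not known exactly. Their poses are not given: they have to be found in the camera images.
- dock: Fixed grey plate 190 x 360 x 8 mm carrying a grey crate, at its +y end, and the locking slide, at its -y end (handle at x = 0, y = -160 mm, pulled out along dock -y). Place and yaw vary. Origin on the bench (z = 0) under the crate's centre.
- crate_in (a point): Centre of the crate, on its floor: 12 mm above the dock's origin, axes as the dock's. The crate is fixed, 164 x 164 mm outside, walls 4 mm thick, with a cross divider making four square cells 76 mm wide, centres at dock x = +-40, y = +-40 mm. Walls and dividers stand 34 mm above the cell floor.
- jar_blue_center (a point): Loose white jar with blue screw lid, 52 mm diameter, 110 mm tall, 0.2 to 0.42 kg, upright on the bench. The point is on its axis half-way up (55 mm over its underside). The body is straight up to 80 mm, then a shoulder and a lid 47 mm wide, 16 mm high. Gripped above the middle, it goes into a cell with the fingers clear of the 34 mm crate walls.
- jar_orange_center (a point): Loose white jar with orange screw lid, the same size and point as the blue one.
- disc_blue: Flat blue disc, 66 mm diameter, 1 mm thick, marking the cell for the blue-lidded jar. Origin at the cell's centre on the cell floor. It is only a printed mark and cannot be felt: the jar stands on the cell floor. Which cell it is varies.
- disc_orange: Flat orange disc marking the cell for the orange-lidded jar, otherwise the same.
- full_1_center (a point): Jar with black lid already in a cell of the crate, same size as the other jars; the point is half-way up. Leave it in place.
- full_2_center (a point): Second jar with black lid already in another cell; the same. Leave it in place.
- slide (a joint): How far the locking slide is pulled out, m: 0 at rest against the crate, end stop 0.072. The red pointer is at the middle of the 14 mm wide green band at 0.046. A spring pulls the slide back with about 4 N at 0, 10 N at 0.046; it returns when let go.
- handle (a point): Centre of the slide's black upright grip block, 50 mm along dock x, 22 mm along dock y (the pull direction), 46 mm tall; centre 72 mm and top 95 mm above the bench. It moves with the slide along dock -y. Below it: a neck, then a flat bar whose top is 24 mm above the bench, with a thin red pointer towards dock +x, over the white scale.
- mark (a point): Middle of the green band painted across the white scale beside the slide, at dock x = 72, y = -206 mm, 27 mm above the bench. The slide is at the mark when the handle has the same dock y as this point.
- spray_center (a point): White bottle with red cap, 60 mm diameter, 170 mm tall, standing on the bench; point half-way up. Leave it alone.
- scraper: Flat hand scraper (spatula) lying on the bench at the right. Leave it alone.
Not all that is in view belongs to the job. What is shaped like the part that bears full_2_center but purple is not meant.

How it is judged:
On the way, in this order (a step that is already met when the one before it is completed fails the run):
1. both jars stand upright on the floors of the cells with their colours (horizontal distance between jar_blue_center and disc_blue below 0.022 m and angle between each of jar_blue_center, jar_orange_center's own z axis and vertical below 0.12 rad and z of each of jar_blue_center, jar_orange_center in the frame of dock below 0.073 m and horizontal distance between jar_orange_center and disc_orange below 0.022 m), for 0.2 s.
2. the fingers hold the slide with its pointer in the green band (value of joint slide between 0.0385 and 0.0535 m and velocity of joint slide between -0.01 and 0.01 m/s and contact force between the fingers and slide above 3 N), for 0.2 s.
At the end, for the whole second after the job is handed in: Each coloured jar stands upright (within 0.12 rad) on the floor of the cell of its colour, within 22 mm of the disc's centre; the slide stands still between 38.5 and 53.5 mm out (pointer in the green band) and the fingers hold it there with over 3 N of contact (all of step 1 and all of step 2); the arm keeps its last pose, push and grip.
It fails at once if a jar with black lid, the red-capped bottle or the scraper is shifted by over 30 mm or tipped (distance of any of full_1_center, full_2_center, spray_center, scraper from where it was at the start of the episode above 0.03 m or angle between any of full_1_center, full_2_center, spray_center's own z axis and vertical above 0.35 rad).
It fails at once if a jar being loaded is dropped: it moves faster than 0.85 m/s out of the fingers (a fall of about 4 cm) ((linear speed of jar_blue above 0.85 m/s and contact force between the fingers and jar_blue below 0.1 N) or (linear speed of jar_orange above 0.85 m/s and contact force between the fingers and jar_orange below 0.1 N)).
It also fails if it takes over 58 s, if anything falls off the work surface, if the arm or the gripper's body presses on something with over 40 N, if the wrist force passes 120 N, or if a joint passes its speed limit or range.

### The arm

A 6-joint arm with a two-finger parallel gripper is mounted at the origin on the work surface. World frame = base frame: x ahead of the robot, y to its left, z up, the work surface at z = 0. Lengths are in m, angles in rad, forces in N, time in s.
With the tool pointing down it reaches from about 0.4 to 0.825 m from the base axis. Payload 7 kg.
Tool frame: the origin (TCP) lies at the very end of the fingers, on their centre line; the grasp point (between the pads) lies 19 mm behind it; z points along the fingers, y is the line along which they close (so a half turn about z gives the same grasp; the last joint's range is limited). The gripper opens to 88 mm and grips with 3 to 60 N. Pads are 19 mm wide; open, the fingers measure 130 mm over their backs; the gripper's body (78 mm by 193 mm) begins 47 mm behind the grasp point.
Start: joints at [-1.013, 0.359, 0.012, 0, -1.224, -0.288], TCP at [0.18, -0.651, 0.227] pointing down, gripper open.
Joint ranges: [-3.07, 3.07], [-1.43, 2.12], [-1.02, 1.25], [-3.03, 1.67], [-3.05, -0], [-3.03, 3.03]. Speed limits (rad/s): [2.39, 2.39, 3.01, 3.14, 3.14, 3.14].

### API

Orientations are given as [roll, pitch, yaw] about the fixed x, y, z axes, in that order (R = Rz(yaw) Ry(pitch) Rx(roll)).
In Python, from station import arm, vision gives the robot as it stands. The module is installed in compiled form; this text tells all that it offers.
- The arm moves only by the tool jog_arm, never from a script. Its argument "steps" is a list that holds one entry, the list of rows, each a list of 7 numbers: the closure in counts, from 0 (fully open) to 255 (shut), then the shift along the tool's x, y, z scaled (see below), then the turn, a rotation vector about the tool's x, y, z scaled (see below). In form: [[[grip, dx, dy, dz, rx, ry, rz], ...]]. A call has 1 to 8 rows; each row is the pose to reach, as a shift and turn from the pose commanded when the call began, along the tool's axes at that moment; what a row does not reach only later rows make up. The controller multiplies each number of a shift by 250 mm and each number of a turn by 45 degrees. A row lasts 1/10 s, in which the tool goes at most 50 mm and 8.59 degrees, less where a joint would pass 70% of its speed; a pose out of reach is approached as far as the arm can. A call with a number of a shift or a turn outside -1 to 1 is refused whole. A call with a gripper value outside its range is refused whole. The fingers move at their own pace and stop on an object; "newtons" is the grip in N (left out, the last holds). Time passes only in rows, so rows that repeat a pose let the fingers close. It gives the time, the measured TCP pose, the force, the opening and the grip force at its end, in the units of the state.
- arm.get_state(): the state, without advancing time (a new reading comes with each control period).
- vision.grab_frame(name): name is "scene" or "side" or "wrist"; returns a dict with "color" (400x640x3 uint8, red, green, blue), "vfov" (degrees; the focal length in pixels is half the picture's height over the tangent of half this angle, whatever the lens; pixels are square), "cx", "cy" (the principal point, pixels), "k1" (the pictures are not rectified: a ray, as slopes to the right and down, at radius r is drawn at 1 + k1 r^2 times it, then the intrinsics apply), "extrinsics" (4x4, takes a point from world to camera coordinates). Camera axes: x right, y down, z forward; pixel columns grow to the right and rows downward; lengths in m; the calibration is good to about 2 mm. A picture is of the moment at which its call begins. There is no depth.
- arm.job_done(): hands the job in; it is judged then, once.
The state is a dict: "t": time; "q": joint angles; "qd": joint speeds; "joint_efforts": joint torques, N m; "eef_pos": TCP position; "ee_rot": TCP orientation; "force": force on the tool from outside, world axes, zero at the start; "moment": the same for the moment, N m; "width": finger opening in m; "gripper_force": force on a finger pad.
Only numpy, scipy, OpenCV 4.12 (cv2) and the standard library are available. Lean on these libraries where they do the work, as an engineer would, in place of code of your own. Each camera call takes 0.05 s, during which the arm holds its last target. There are 200 camera calls.

## Working session

There is one attempt and no reset: what is moved stays moved. The work goes in short steps, Python scripts to look and compute and a tool call to move; the robot and the scene stay as the last step left them, time stands still between calls to the robot, and variables do not carry over. Pictures are saved under pics/ and viewed, at most 10 in all, crops included, and the job is handed in when it is done.

Besides the shell and the picture viewer there is one more tool, called after "Call:" as name([rows], argument=value, ...), one row to a line, values as JSON. jog_arm: Moves the arm, as the interface text tells. Its arguments: {"type":"object","properties":{"steps":{"type":"array","items":{"type":"array","items":{"type":"array","items":{"type":"number"}}}},"newtons":{"type":"number"}},"required":["steps"]}

```bash
mkdir -p pics; cat > h.py <<'E'
import numpy as np, cv2
from station import arm, vision
from scipy.spatial.transform import Rotation as R
def grab(n,save=None):
    f=vision.grab_frame(n)
    if save: cv2.imwrite(f'pics/{save}.png',f['color'][:,:,::-1])
    return f
def K(f):
    F=200/np.tan(np.radians(f['vfov'])/2); return F
def ray(f,u,v):
    F=K(f); d=np.array([(u-f['cx'])/F,(v-f['cy'])/F]); p=d.copy()
    for _ in range(20): p=d/(1+f['k1']*(p@p))
    E=np.array(f['extrinsics']); Rm=E[:3,:3]
    return -Rm.T@E[:3,3], Rm.T@np.array([p[0],p[1],1])
def onz(f,u,v,z):
    o,d=ray(f,u,v); return o+d*(z-o[2])/d[2]
def proj(f,P):
    E=np.array(f['extrinsics']); c=E[:3,:3]@np.array(P)+E[:3,3]; s=c[:2]/c[2]
    s=s*(1+f['k1']*(s@s)); return K(f)*s+[f['cx'],f['cy']]
E
python3 - <<'E'
from h import *
for n in ('scene','side','wrist'):
    f=grab(n,n+'0'); o,d=ray(f,320,200); print(n,f['vfov'],f['k1'],o.round(3),d.round(3))
s=arm.get_state(); print(s['t'],s['eef_pos'],s['ee_rot'],s['width'],s['force'])
E
```

```text
scene 42.23177413912009 0.015747675991332213 [1.09  0.645 1.196] [-0.392 -0.484 -0.782]
side 43.18720352251738 -0.12856883904986088 [0.203 0.983 1.396] [ 0.172 -0.624 -0.763]
wrist 61.95373782908535 -0.02992986991428572 [ 0.112 -0.669  0.385] [ 0.247  0.068 -0.967]
0.15 [ 0.17980029 -0.65023556  0.22583597] [ 3.14031995e+00 -1.22775190e-04 -2.87189327e+00] 0.08722077993574942 [0.19897023 0.03352031 0.28511554]
```

View pics/scene0.png

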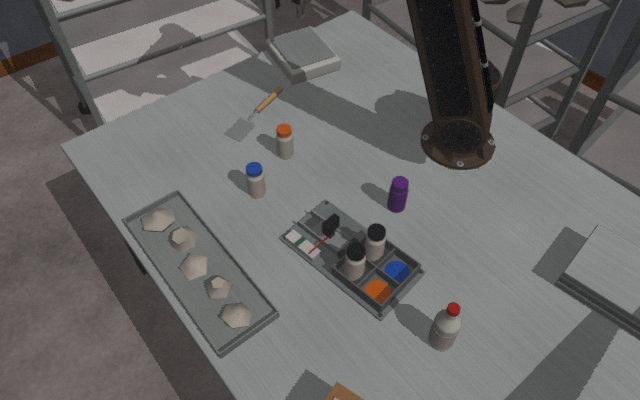

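View pics/side0.png

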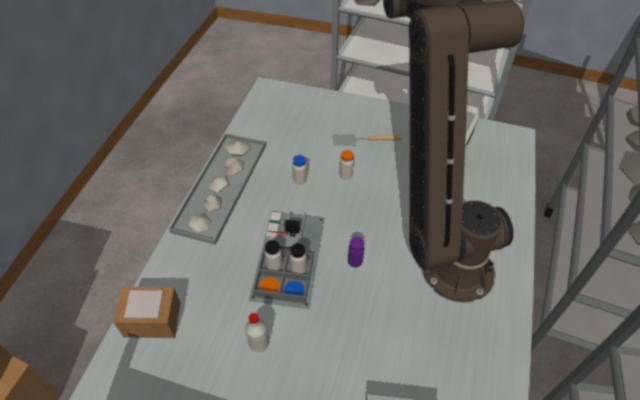

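Scene view: the blue-lid jar is at (255,170), the orange-lid jar at (284,131), the black-lid jars at (376,233) and (355,250), and the discs at blue (397,270) and orange (376,290). The black handle is at (331,226), the purple decoy at (398,195) and the red-capped bottle at (447,325). The side view agrees: blue lid (300,161), orange lid (347,156), discs (294,288) and (269,285), handle (292,227).

Possible mix-ups are the blue lid vs the blue disc or the purple jar, and the orange lid vs the orange disc, the scraper handle (268,100) or the box (340,395). I choose the lids on white bodies.

```bash
cat > m.py <<'E'
from h import *
def blobs(f,col,amin=15):
    hsv=cv2.cvtColor(f['color'],cv2.COLOR_RGB2HSV)
    lo,hi={'blue':((108,140,60),(125,255,255)),'orange':((5,180,120),(16,255,255))}[col]
    m=cv2.inRange(hsv,lo,hi); n,l,s,c=cv2.connectedComponentsWithStats(m)
    return [(s[i,4],c[i].round(1),s[i,:4],l==i) for i in range(1,n) if s[i,4]>=amin]
def tri(fs,uvs):
    A=np.zeros((3,3));b=np.zeros(3)
    for f,uv in zip(fs,uvs):
        o,d=ray(f,*uv);d/=np.linalg.norm(d);M=np.eye(3)-np.outer(d,d);A+=M;b+=M@o
    return np.linalg.solve(A,b)
E
python3 - <<'E'
from m import *
a=grab('scene');b=grab('side')
for c in('blue','orange'):
    for n,f in(('scene',a),('side',b)):
        for s,u,bb,_ in blobs(f,c): print(c,n,s,u,bb,'z.10',onz(f,*u,.102)[:2].round(4),'z.013',onz(f,*u,.013)[:2].round(4))
big=cv2.resize(a['color'][185:320,270:430],None,fx=5,fy=5,interpolation=cv2.INTER_CUBIC)[:,:800]
cv2.imwrite('pics/crop1.png',big[:600,:,::-1])
E
```

```text
blue scene 169 [253.5 168.5] [246 162  15  14] z.10 [ 0.6166 -0.2387] z.013 [ 0.5781 -0.3106]
blue scene 354 [396.9 270.2] [385 261  24  21] z.10 [0.5337 0.2559] z.013 [0.4884 0.2243]
blue side 93 [298.8 160.2] [294 156  11  10] z.10 [ 0.6206 -0.2347] z.013 [ 0.6493 -0.3184]
blue side 227 [294.  287.8] [284 281  20  14] z.10 [0.4757 0.2715] z.013 [0.4945 0.2226]
orange scene 122 [283.6 129. ] [277 124  14  12] z.10 [ 0.4545 -0.3145] z.013 [ 0.4028 -0.3925]
orange scene 246 [375.1 287.7] [365 280  23  18] z.10 [0.6076 0.2578] z.013 [0.5683 0.2263]
orange side 83 [346.8 155.1] [342 151  11   9] z.10 [ 0.461  -0.3087] z.013 [ 0.4788 -0.3975]
orange side 208 [269.2 284.5] [260 278  19  14] z.10 [0.5495 0.2818] z.013 [0.5733 0.2336]
```

View pics/crop1.png

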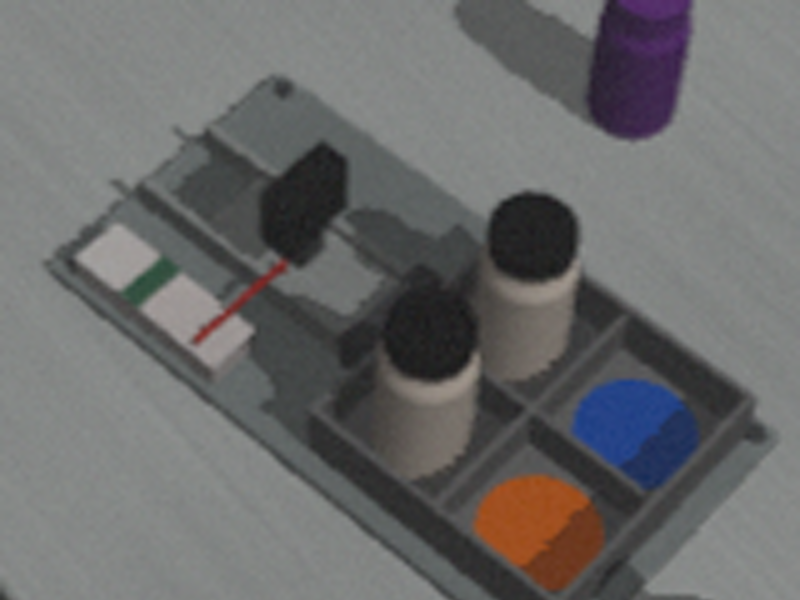

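Crop: the dock has blue and orange discs in its two free cells. The black handle is at crop (305,205), the red pointer tip at (195,342), and the green band at (150,280). Dock corners are at about (48,263), (280,75) and (775,435).

```bash
cat >> m.py <<'E'
def go(p,yaw=None):
    s=arm.get_state(); r=s['ee_rot']; M=R.from_euler('xyz',r); d=M.inv().apply(np.array(p)-s['eef_pos'])
    y=r[2] if yaw is None else yaw
    D=(M.inv()*R.from_euler('xyz',[np.pi,0,y])).as_rotvec()
    print('row',(d/.25).round(3),(D/(np.pi/4)).round(3))
E
python3 - <<'E'
from m import *
a=grab('scene');b=grab('side')
# lid tri
print('lidB',tri((a,b),((253.5,168.5),(298.8,160.2))).round(4),'lidO',tri((a,b),((283.6,129),(346.8,155.1))).round(4))
print('discB',tri((a,b),((396.9,270.2),(294,287.8))).round(4),'discO',tri((a,b),((375.1,287.7),(269.2,284.5))).round(4))
c=lambda x,y:(x/5+270-.4,y/5+185-.4)
P=[onz(a,*c(*p),.008)[:2] for p in((48,263),(280,75),(775,435))]
print('corners',np.round(P,4))
x=P[0]-P[1]; y=P[2]-P[1]; print('yaw',np.arctan2(x[1],x[0]),np.arctan2(-y[0],y[1]),np.linalg.norm(x),np.linalg.norm(y))
print('band',onz(a,*c(150,280),.027).round(4),'ptr',onz(a,*c(195,342),.027).round(4))
# black tops, spray cap
for n,p,z in(('f1',(533,235),.122),('f2',(432,335),.122),('hand',(305,205),.072)): print(n,onz(a,*c(*p),z).round(4))
print('spray',onz(a,453,307,.168).round(4),onz(b,254,317,.168).round(4))
print('purple',onz(a,398,205,.05).round(4))
E
```

```text
lidB [ 0.6193 -0.2329  0.1065] lidO [ 0.4597 -0.3053  0.1088]
discB [0.4927 0.2272 0.0214] discO [0.5718 0.2317 0.0172]
corners [[ 0.6655 -0.0582]
 [ 0.481  -0.0803]
 [ 0.4321  0.2714]]
yaw 0.11927320244010763 0.13805833839972406 0.18584474067785853 0.35504660199475585
band [ 0.6359 -0.0031  0.027 ] ptr [0.6414 0.0435 0.027 ]
f1 [0.5057 0.1495 0.122 ]
f2 [0.585  0.1622 0.122 ]
hand [0.5597 0.0357 0.072 ]
spray [0.5372 0.4219 0.168 ] [0.5373 0.4249 0.168 ]
purple [0.357 0.088 0.05 ]
```

```bash
python3 -c "
from m import *
go([.459,-.307,.20],-2.225)"
```

```text
row [-1.442  1.026  0.106] [ 0.001  0.    -0.824]
```

Call:
jog_arm([
  [[0,-0.95,0.6,0.05,0,0,0],[0,-0.95,0.6,0.05,0,0,0],[0,-0.95,0.6,0.05,0,0,0],[0,-0.95,0.6,0.05,0,0,-0.4],[0,-0.95,0.6,0.05,0,0,-0.4],[0,-0.95,0.6,0.05,0,0,-0.82],[0,-0.95,0.6,0.05,0,0,-0.82],[0,-0.95,0.6,0.05,0,0,-0.82]],
])

```text
t: 1.15
eef_pos: [0.3699, -0.4416, 0.2143]
ee_rot: [-3.141, 0.0, -2.22]
force: [0.3, -0.3, -0.4]
width: 0.0876
gripper_force: 0.0
```

```bash
python3 -c "
from m import *
s=arm.get_state();print(s['t'],s['q'].round(3) if hasattr(s['q'],'round') else s['q'],s['eef_pos'],s['ee_rot'])
go([.459,-.307,.20],-2.225)
f=grab('wrist','w1')
for c in('blue','orange'):
  for S,u,bb,_ in blobs(f,c): print(c,S,u,bb,onz(f,*u,.106))
"
```

```text
1.15 [-0.534  0.205 -0.23  -0.    -1.135 -0.115] [ 0.3698862  -0.44164011  0.21430213] [-3.14115653e+00  8.36541122e-05 -2.21977347e+00]
row [-0.644  0.042  0.057] [-0.001  0.     0.007]
```

Call:
jog_arm([
  [[0,-0.3,0.02,0,0,0,0],[0,-0.3,0.02,0,0,0,0],[0,-0.3,0.02,0,0,0,0]],
])

```text
t: 1.5
eef_pos: [0.4119, -0.3785, 0.2143]
ee_rot: [-3.141, 0.0, -2.227]
force: [-0.3, -0.4, 0.0]
width: 0.0879
gripper_force: 0.0
```

```bash
python3 -c "
from m import *
s=arm.get_state();print(s['t'],s['eef_pos'],s['ee_rot'])
f=grab('wrist','w2')
for c in('blue','orange'):
  for S,u,bb,_ in blobs(f,c): print(c,S,u,bb,onz(f,*u,.106))
"
```

```text
1.5 [ 0.41193241 -0.37854215  0.21431187] [-3.14098701e+00  4.53824512e-04 -2.22702278e+00]
orange 424 [324.1 301.2] [302 292  49  21] [ 0.46755919 -0.30050679  0.106     ]
```

View pics/w2.png

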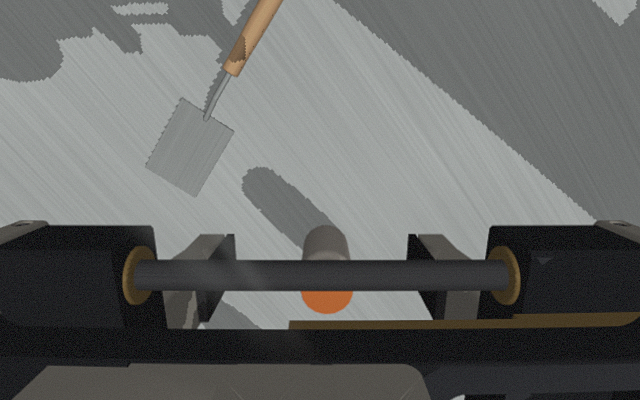

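Wrist view: the orange lid at (326,301) is centred between the fingers (inner edges at 235 and 408) and partly hidden by the gripper bar. The scraper is at (190,145), well clear.

```bash
python3 -c "
from m import *
go([.459,-.308,.17],-2.225)"
```

```text
row [-0.343  0.023  0.177] [-0.     0.    -0.003]
```

Call:
jog_arm([
  [[0,-0.34,0.02,0.1,0,0,0],[0,-0.34,0.02,0.17,0,0,0],[0,-0.34,0.02,0.17,0,0,0],[0,-0.34,0.02,0.17,0,0,0]],
])

```text
t: 1.95
eef_pos: [0.4584, -0.3099, 0.1711]
ee_rot: [3.14, -0.001, -2.227]
force: [0.5, -0.3, 0.3]
width: 0.0876
gripper_force: 0.0
```

```bash
python3 -c "
from m import *
s=arm.get_state();print(s['t'],s['eef_pos'],s['ee_rot'])
f=grab('wrist','w3')
for c in('blue','orange'):
  for S,u,bb,_ in blobs(f,c): 
    print(c,S,u,bb,onz(f,*u,.106),onz(f,bb[0]+bb[2]/2-.5,bb[1]+bb[3]/2-.5,.11)); 
"
```

```text
1.95 [ 0.45838008 -0.30989945  0.17108542] [ 3.14034251e+00 -8.69793138e-04 -2.22721370e+00]
orange 1453 [318.6 217. ] [289 185  64  62] [ 0.4601851  -0.30906709  0.106     ] [ 0.45768003 -0.31012703  0.11      ]
orange 21 [321.2 196.9] [319 194   7   7] [ 0.44982252 -0.31954198  0.106     ] [ 0.44881934 -0.31996681  0.11      ]
```

View pics/w3.png

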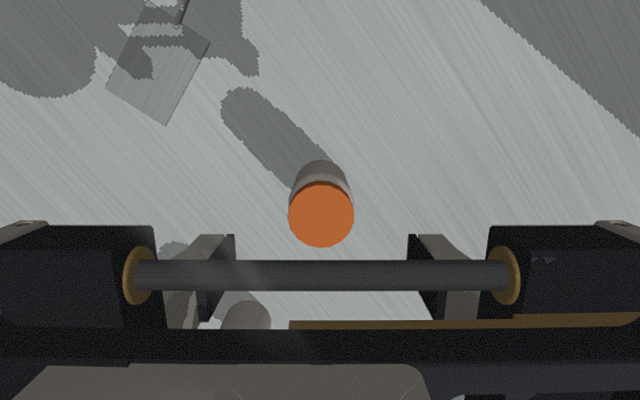

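Wrist view: the whole orange lid is visible at (321,215), giving (0.458, -0.310), right under the gripper. I descend and grip.

Call:
jog_arm([
  [[0,0,0,0.2,0,0,0],[0,0,0,0.4,0,0,0],[0,0,0,0.48,0,0,0],[0,0,0,0.48,0,0,0],[255,0,0,0.48,0,0,0],[255,0,0,0.48,0,0,0],[255,0,0,0.48,0,0,0],[255,0,0,0.48,0,0,0]],
], newtons=35)

```text
t: 2.8
eef_pos: [0.4593, -0.3102, 0.0529]
ee_rot: [-3.139, 0.001, -2.228]
force: [0.0, -0.0, 0.1]
width: 0.0615
gripper_force: 0.0
```

Call:
jog_arm([
  [[255,0,0,0,0,0,0],[255,0,0,0,0,0,0],[255,0,0,0,0,0,0]],
])

```text
t: 3.1
eef_pos: [0.4588, -0.3099, 0.0522]
ee_rot: [-3.141, 0.0, -2.227]
force: [-1.1, 1.7, 7.2]
width: 0.0511
gripper_force: 35.0
```

Call:
jog_arm([
  [[255,0,0,-0.1,0,0,0],[255,0,0,-0.25,0,0,0],[255,0,0,-0.4,0,0,0],[255,0,0,-0.6,0,0,0],[255,0,0,-0.72,0,0,0],[255,0,0,-0.72,0,0,0]],
])

```text
t: 3.7
eef_pos: [0.4607, -0.3108, 0.2364]
ee_rot: [-3.134, 0.002, -2.227]
force: [0.3, 0.3, -3.3]
width: 0.0514
gripper_force: 35.0
```

```bash
python3 -c "
from m import *
go([.571,.228,.23],-2.225)"
```

```text
row [-1.976  0.966  0.023] [-0.01   0.003 -0.003]
```

Call:
jog_arm([
  [[255,-0.98,0.48,0,0,0,0],[255,-0.98,0.48,-0.04,0,0,0],[255,-0.98,0.48,-0.04,0,0,0],[255,-0.98,0.48,-0.04,0,0,0],[255,-0.98,0.48,-0.04,0,0,0],[255,-0.98,0.48,-0.04,0,0,0],[255,-0.98,0.48,-0.04,0,0,0]],
])

```text
t: 4.4
eef_pos: [0.5132, -0.0396, 0.2403]
ee_rot: [3.14, -0.001, -2.224]
force: [-0.5, -1.0, -3.4]
width: 0.0509
gripper_force: 35.0
```

```bash
python3 -c "
from m import *
go([.62,.30,.25],-2.225)"
```

```text
row [-1.338  0.486 -0.039] [ 0.002 -0.001  0.001]
```

Call:
jog_arm([
  [[255,-1,0.36,-0.04,0,0,0],[255,-1,0.36,-0.04,0,0,0],[255,-1,0.36,-0.04,0,0,0],[255,-1,0.36,-0.04,0,0,0],[255,-1,0.36,-0.04,0,0,0],[255,-1,0.36,-0.04,0,0,0],[255,-1,0.36,-0.04,0,0,0]],
])

```text
t: 5.1
eef_pos: [0.5945, 0.2121, 0.2492]
ee_rot: [3.14, -0.003, -2.226]
force: [-0.6, -0.4, -3.4]
width: 0.0512
gripper_force: 35.0
```

Call:
jog_arm([
  [[255,-0.34,0.12,0,0,0,0],[255,-0.34,0.12,0,0,0,0],[255,-0.34,0.12,0,0,0,0],[255,-0.34,0.12,0,0,0,0]],
])

```text
t: 5.5
eef_pos: [0.6223, 0.2953, 0.2497]
ee_rot: [3.141, -0.003, -2.228]
force: [-0.7, 0.2, -2.9]
width: 0.0512
gripper_force: 35.0
```

```bash
python3 -c "
from m import *
s=arm.get_state();print(s['t'],s['eef_pos'],s['ee_rot'])
f=grab('wrist','w4')
for c in('blue','orange'):
  for S,u,bb,_ in blobs(f,c): 
    print(c,S,u,bb,onz(f,*u,.013))
a=grab('scene');b=grab('side')
"
```

```text
5.5 [0.62228049 0.29528276 0.24968139] [ 3.14059337e+00 -3.02714986e-03 -2.22771372e+00]
blue 2905 [376.2  51.2] [347  20  59  63] [0.49028539 0.22543283 0.013     ]
orange 27 [350.7  95.9] [348  88   6  16] [0.54091854 0.24655881 0.013     ]
orange 24 [348.4 106.4] [342 101  12   9] [0.54986944 0.25426381 0.013     ]
orange 48 [336.5 120.8] [329 113  15  16] [0.57037899 0.25883508 0.013     ]
orange 29 [342.6 116.2] [338 113  10   8] [0.56168063 0.25898289 0.013     ]
orange 19 [308.  124.9] [303 120  12  10] [0.59939359 0.24236672 0.013     ]
orange 15 [328.9 124.8] [325 122   8   6] [0.58009857 0.25707918 0.013     ]
orange 34 [322.9 130.8] [315 126  16   8] [0.589787   0.25826258 0.013     ]
orange 17 [334.4 130.3] [331 129   8   4] [0.57881478 0.2659814  0.013     ]
orange 1553 [335.6 305.5] [281 292 105  28] [0.71627646 0.45117108 0.013     ]
```

View pics/w4.png

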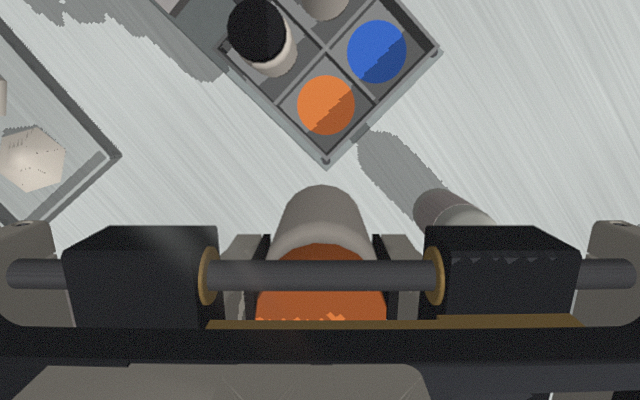

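Wrist view: the blue disc is at (376,51), the orange disc at (326,105), and a black-lid jar at (257,33). The spray bottle is at (450,210), and the gripped orange jar sits straight in the fingers.

```bash
python3 -c "
from m import *
f=grab('wrist')
hsv=cv2.cvtColor(f['color'],cv2.COLOR_RGB2HSV)
m=cv2.inRange(hsv,(3,120,60),(22,255,255))
n,l,s,c=cv2.connectedComponentsWithStats(m)
for i in range(1,n):
  if s[i,4]>800 and c[i][1]<180: o=onz(f,*c[i],.013);print(s[i],c[i],o)
B=[S for S in blobs(f,'blue',500)][0];b=onz(f,*B[1],.013)
v=(o-b)[:2];print(b,np.linalg.norm(v),np.arctan2(v[1],v[0]))
# crate near corner of the dock: (95, 90)? tip
print('dock corner',onz(f,327,168,.008))
go([o[0],o[1],.20],-2.225)
"
```

```text
[ 298   75   57   60 2667] [326.14810649 104.69553806] [0.56955218 0.23668342 0.013     ]
[0.49037818 0.2253929  0.013     ] 0.07997498538914234 0.14164883207935133
dock corner [0.61382139 0.29634863 0.008     ]
row [0.313 0.027 0.207] [ 0.    -0.    -0.005]
```

Call:
jog_arm([
  [[255,0.15,0.015,0,0,0,0],[255,0.31,0.027,0.1,0,0,-0.015],[255,0.31,0.027,0.2,0,0,-0.015],[255,0.31,0.027,0.2,0,0,-0.015],[255,0.31,0.027,0.2,0,0,-0.015]],
])

```text
t: 6.2
eef_pos: [0.5707, 0.2383, 0.2027]
ee_rot: [-3.141, 0.001, -2.216]
force: [-0.5, 0.2, -1.5]
width: 0.0511
gripper_force: 35.0
```

```bash
python3 -c "
from m import *
s=arm.get_state();print(s['t'],s['eef_pos'],s['ee_rot'])
go([.5695,.2367,.068],-2.215)"
```

```text
6.2 [0.57069254 0.2383392  0.20265043] [-3.14079742e+00  5.91246675e-04 -2.21635538e+00]
row [0.008 0.    0.539] [-0.001  0.001 -0.002]
```

Call:
jog_arm([
  [[255,0.006,0,0.13,0,0,0],[255,0.006,0,0.27,0,0,0],[255,0.006,0,0.4,0,0,0],[255,0.006,0,0.5,0,0,0],[255,0.006,0,0.535,0,0,0],[255,0.006,0,0.535,0,0,0],[255,0.006,0,0.535,0,0,0]],
])

```text
t: 6.9
eef_pos: [0.5706, 0.2384, 0.0695]
ee_rot: [-3.141, 0.002, -2.215]
force: [-0.3, 0.3, -2.5]
width: 0.0514
gripper_force: 35.0
```

Call:
jog_arm([
  [[255,0,0,0.006,0,0,0],[255,0,0,0.012,0,0,0],[255,0,0,0.012,0,0,0]],
])

```text
t: 7.2
eef_pos: [0.5694, 0.2377, 0.0655]
ee_rot: [-3.141, 0.001, -2.216]
force: [-0.3, -0.5, -3.6]
width: 0.0509
gripper_force: 35.0
```

Call:
jog_arm([
  [[255,0,0,0.004,0,0,0],[255,0,0,0.008,0,0,0],[255,0,0,0.008,0,0,0]],
])

```text
t: 7.5
eef_pos: [0.5696, 0.2378, 0.0643]
ee_rot: [-3.141, 0.001, -2.215]
force: [-3.9, 0.2, 8.5]
width: 0.0508
gripper_force: 35.0
```

Contact (+8.5 N vertical). I release and retreat upwards.

Call:
jog_arm([
  [[200,0,0,0,0,0,0],[0,0,0,0,0,0,0],[0,0,0,0,0,0,0],[0,0,0,0,0,0,0],[0,0,0,0,0,0,0],[0,0,0,0,0,0,0],[0,0,0,0,0,0,0]],
])

```text
t: 8.2
eef_pos: [0.5692, 0.2375, 0.0627]
ee_rot: [3.142, -0.0, -2.216]
force: [-0.6, 0.7, -0.3]
width: 0.0871
gripper_force: 0.0
```

Call:
jog_arm([
  [[0,0,0,-0.1,0,0,0],[0,0,0,-0.3,0,0,0],[0,0,0,-0.5,0,0,0],[0,0,0,-0.6,0,0,0],[0,0,0,-0.6,0,0,0]],
])

```text
t: 8.7
eef_pos: [0.5712, 0.2386, 0.2179]
ee_rot: [-3.139, 0.008, -2.216]
force: [-0.4, 0.8, -0.6]
width: 0.0876
gripper_force: 0.0
```

```bash
python3 -c "
from m import *
s=arm.get_state();print(s['t'],s['eef_pos'],s['ee_rot'],s['width'])
f=grab('wrist','w5')
for S,u,bb,_ in blobs(f,'orange',300): print(S,u,bb,onz(f,bb[0]+bb[2]/2-.5,bb[1]+bb[3]/2-.5,.122))
a=grab('scene');b=grab('side')
A=[x for x in blobs(a,'blue') if x[1][1]<220][0][1];B=[x for x in blobs(b,'blue') if x[1][1]<220][0][1]
print(A,B)
go([.6185,-.237,.20],-2.215)"
```

```text
8.7 [0.57124644 0.23863612 0.21794388] [-3.13872599  0.00767924 -2.21551286] 0.08759053335186062
526 [312.5 205.5] [294 174  54  53] [0.57026087 0.23737498 0.122     ]
[253.2 167.8] [298.8 160.1]
row [ 1.396 -1.3    0.048] [ 0.001 -0.001 -0.002]
```

Call:
jog_arm([
  [[0,0.7,-0.65,0.02,0,0,0],[0,0.7,-0.65,0.02,0,0,0],[0,0.7,-0.65,0.02,0,0,0],[0,0.7,-0.65,0.02,0,0,0],[0,0.7,-0.65,0.02,0,0,0],[0,0.7,-0.65,0.02,0,0,0]],
])

```text
t: 9.45
eef_pos: [0.5927, -0.0043, 0.2057]
ee_rot: [3.139, -0.003, -2.22]
force: [-0.1, 0.8, -0.2]
width: 0.0875
gripper_force: 0.0
```

Call:
jog_arm([
  [[0,0.7,-0.65,0.02,0,0,0],[0,0.7,-0.65,0.06,0,0,0],[0,0.7,-0.65,0.1,0,0,0],[0,0.7,-0.65,0.16,0,0,0],[0,0.7,-0.65,0.16,0,0,0],[0,0.7,-0.65,0.16,0,0,0]],
])

```text
t: 10.05
eef_pos: [0.6163, -0.2412, 0.163]
ee_rot: [3.136, -0.004, -2.221]
force: [-0.7, 1.3, 0.4]
width: 0.0878
gripper_force: 0.0
```

```bash
python3 -c "
from m import *
s=arm.get_state();print(s['t'],s['eef_pos'],s['ee_rot'],s['width'])
f=grab('wrist','w6')
for S,u,bb,_ in blobs(f,'blue',300): print(S,u,bb,onz(f,bb[0]+bb[2]/2-.5,bb[1]+bb[3]/2-.5,.11))
"
```

```text
10.05 [ 0.61628328 -0.24123012  0.1629731 ] [ 3.13560712 -0.00357449 -2.22051127] 0.08783375081862065
3552 [322.6 224.9] [290 191  67  69] [ 0.61646652 -0.23712635  0.11      ]
```

Call:
jog_arm([
  [[0,0,0,0,0,0,0],[0,0,0,0,0,0,0]],
])

```text
t: 10.3
eef_pos: [0.6185, -0.2364, 0.1676]
ee_rot: [3.141, -0.0, -2.215]
force: [-1.0, 0.3, 0.4]
width: 0.0878
gripper_force: 0.0
```

```bash
python3 -c "
from m import *
s=arm.get_state();print(s['t'],s['eef_pos'],s['ee_rot'],s['width'])
f=grab('wrist','w6')
for S,u,bb,_ in blobs(f,'blue',300): o=onz(f,bb[0]+bb[2]/2-.5,bb[1]+bb[3]/2-.5,.11);print(S,u,bb,o)
go([o[0],o[1],.052],-2.215)
"
```

```text
10.3 [ 0.61853829 -0.23641536  0.16762697] [ 3.14126991e+00 -1.19254533e-04 -2.21476650e+00] 0.08778651157593295
3447 [321.4 215.4] [289 182  66  67] [ 0.61648843 -0.23740246  0.11      ]
row [0.009 0.005 0.464] [-0.     0.     0.001]
```

Call:
jog_arm([
  [[0,0.008,0.005,0.2,0,0,0],[0,0.008,0.005,0.38,0,0,0],[0,0.008,0.005,0.46,0,0,0],[0,0.008,0.005,0.46,0,0,0],[255,0.008,0.005,0.46,0,0,0],[255,0.008,0.005,0.46,0,0,0],[255,0.008,0.005,0.46,0,0,0],[255,0.008,0.005,0.46,0,0,0]],
])

```text
t: 11.15
eef_pos: [0.617, -0.2385, 0.0543]
ee_rot: [-3.14, 0.001, -2.216]
force: [-0.1, -0.1, 0.2]
width: 0.0611
gripper_force: 0.0
```

Call:
jog_arm([
  [[255,0,0,0,0,0,0],[255,0,0,0,0,0,0],[255,0,0,0,0,0,0]],
])

```text
t: 11.45
eef_pos: [0.6166, -0.2386, 0.0536]
ee_rot: [-3.141, 0.0, -2.216]
force: [-2.1, 2.2, 5.8]
width: 0.0513
gripper_force: 35.0
```

Call:
jog_arm([
  [[255,0,0,-0.1,0,0,0],[255,0,0,-0.25,0,0,0],[255,0,0,-0.4,0,0,0],[255,0,0,-0.6,0,0,0],[255,0,0,-0.78,0,0,0],[255,0,0,-0.78,0,0,0],[255,0,0,-0.78,0,0,0]],
])

```text
t: 12.15
eef_pos: [0.616, -0.2381, 0.248]
ee_rot: [-3.141, 0.001, -2.216]
force: [-1.3, 0.4, -5.4]
width: 0.0514
gripper_force: 35.0
```

```bash
python3 -c "
from m import *
go([.4904,.2254,.25],-2.215)"
```

```text
row [-1.178  1.517 -0.007] [-0.     0.002 -0.002]
```

Call:
jog_arm([
  [[255,-0.59,0.76,0,0,0,0],[255,-0.59,0.76,0,0,0,0],[255,-0.59,0.76,0,0,0,0],[255,-0.59,0.76,0,0,0,0],[255,-0.59,0.76,0,0,0,0],[255,-0.59,0.76,0,0,0,0]],
])

```text
t: 12.75
eef_pos: [0.5506, -0.0025, 0.2455]
ee_rot: [3.138, -0.002, -2.212]
force: [0.4, -0.0, -3.2]
width: 0.0509
gripper_force: 35.0
```

Call:
jog_arm([
  [[255,-0.59,0.76,0,0,0,0],[255,-0.59,0.76,0,0,0,0],[255,-0.59,0.76,0,0,0,0],[255,-0.59,0.76,0,0,0,0],[255,-0.59,0.76,0,0,0,0],[255,-0.59,0.76,0,0,0,0],[255,-0.59,0.76,0,0,0,0]],
])

```text
t: 13.45
eef_pos: [0.4888, 0.2259, 0.2456]
ee_rot: [3.14, -0.004, -2.214]
force: [0.1, -0.7, -3.4]
width: 0.0511
gripper_force: 35.0
```

```bash
python3 -c "
from m import *
s=arm.get_state();print(s['t'],s['eef_pos'],s['ee_rot'],s['width'])
go([.4904,.225,.07],-2.215)"
```

```text
13.45 [0.48879196 0.22590371 0.24559339] [ 3.14046204 -0.00403057 -2.21413373] 0.05109190267994889
row [-0.004 -0.008  0.702] [ 0.001 -0.005  0.001]
```

Call:
jog_arm([
  [[255,-0.004,-0.007,0.17,0,0,0],[255,-0.004,-0.007,0.34,0,0,0],[255,-0.004,-0.007,0.5,0,0,0],[255,-0.004,-0.007,0.62,0,0,0],[255,-0.004,-0.007,0.695,0,0,0],[255,-0.004,-0.007,0.695,0,0,0],[255,-0.004,-0.007,0.695,0,0,0]],
])

```text
t: 14.15
eef_pos: [0.4922, 0.2243, 0.0738]
ee_rot: [-3.142, -0.002, -2.217]
force: [0.7, 0.3, -3.2]
width: 0.0513
gripper_force: 35.0
```

Call:
jog_arm([
  [[255,0,0,0.006,0,0,0],[255,0,0,0.01,0,0,0],[255,0,0,0.01,0,0,0]],
])

```text
t: 14.45
eef_pos: [0.4923, 0.2258, 0.0724]
ee_rot: [-3.141, 0.002, -2.216]
force: [0.2, -0.4, -3.9]
width: 0.0509
gripper_force: 35.0
```

Contact is expected near 0.0655, so I have about 7 mm to go.

Call:
jog_arm([
  [[255,0,0,0.01,0,0,0],[255,0,0,0.018,0,0,0],[255,0,0,0.022,0,0,0],[255,0,0,0.022,0,0,0]],
])

```text
t: 14.85
eef_pos: [0.4918, 0.2255, 0.0658]
ee_rot: [3.142, -0.0, -2.216]
force: [-0.6, 0.5, -3.9]
width: 0.0516
gripper_force: 35.0
```

Call:
jog_arm([
  [[255,0,0,0.004,0,0,0],[255,0,0,0.006,0,0,0],[255,0,0,0.006,0,0,0]],
])

```text
t: 15.15
eef_pos: [0.4921, 0.2257, 0.0656]
ee_rot: [-3.141, 0.001, -2.215]
force: [-4.1, -1.8, 5.9]
width: 0.0511
gripper_force: 35.0
```

Call:
jog_arm([
  [[200,0,0,0,0,0,0],[0,0,0,0,0,0,0],[0,0,0,0,0,0,0],[0,0,0,0,0,0,0],[0,0,0,0,0,0,0],[0,0,0,0,0,0,0],[0,0,0,0,0,0,0]],
])

```text
t: 15.85
eef_pos: [0.492, 0.2255, 0.0645]
ee_rot: [-3.142, -0.0, -2.216]
force: [-1.3, -0.7, -0.1]
width: 0.0869
gripper_force: 0.0
```

Call:
jog_arm([
  [[0,0,0,-0.1,0,0,0],[0,0,0,-0.3,0,0,0],[0,0,0,-0.5,0,0,0],[0,0,0,-0.6,0,0,0],[0,0,0,-0.6,0,0,0]],
])

```text
t: 16.35
eef_pos: [0.4939, 0.2268, 0.2192]
ee_rot: [-3.139, 0.008, -2.216]
force: [-0.3, 0.5, -0.4]
width: 0.0875
gripper_force: 0.0
```

```bash
python3 -c "
from m import *
s=arm.get_state();print(s['t'],s['eef_pos'],s['ee_rot'],s['width'])
f=grab('wrist','w7')
for c in('blue','orange'):
  for S,u,bb,_ in blobs(f,c,300): print(c,S,u,bb,onz(f,bb[0]+bb[2]/2-.5,bb[1]+bb[3]/2-.5,.122))
go([.558,.033,.20],-3.0)"
```

```text
16.35 [0.49390351 0.22684822 0.2192343 ] [-3.1394386   0.00770187 -2.21550091] 0.08747328902770164
blue 686 [323.5 157. ] [294 144  58  38] [0.47380411 0.20282949 0.122     ]
blue 2559 [322.2 200.5] [294 172  58  58] [0.49202843 0.2271784  0.122     ]
row [ 0.461 -0.673  0.065] [0.001 0.005 0.998]
```

Call:
jog_arm([
  [[0,0.46,-0.67,0.03,0,0,0.2],[0,0.46,-0.67,0.03,0,0,0.4],[0,0.46,-0.67,0.03,0,0,0.6],[0,0.46,-0.67,0.03,0,0,0.8],[0,0.46,-0.67,0.03,0,0,1.0],[0,0.46,-0.67,0.03,0,0,1.0],[0,0.46,-0.67,0.03,0,0,1.0],[0,0.46,-0.67,0.03,0,0,1.0]],
])

```text
t: 17.2
eef_pos: [0.5562, 0.0329, 0.206]
ee_rot: [-3.141, -0.002, -3.0]
force: [-0.6, -0.5, -0.2]
width: 0.0875
gripper_force: 0.0
```

```bash
python3 -c "
from m import *
s=arm.get_state();print(s['t'],s['eef_pos'],s['ee_rot'],s['width'])
f=grab('wrist','w8')
go([.558,.033,.15],-3.0)
print(proj(f,[.558,.033,.095]))"
```

```text
17.2 [0.55616002 0.0328733  0.20600577] [-3.14135781e+00 -1.72162956e-03 -2.99992702e+00] 0.08745074062255402
row [-0.007 -0.001  0.225] [-0.    -0.002  0.   ]
[321.05040055 200.59789048]
```

View pics/w8.png

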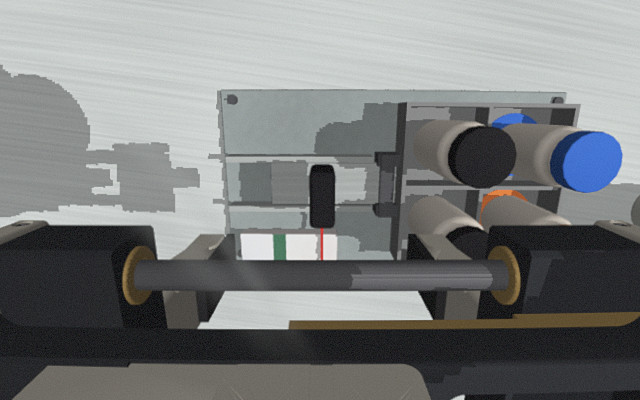

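Wrist view: the black handle is at (321,195), centred between the fingers (projected position (321,201)). The pointer is at (321,245), the green band at (280,247), and the blue jar stands in its cell. I descend with an 8 mm offset outwards, for clearance to the black-lid jars, and grip.

Call:
jog_arm([
  [[0,-0.008,-0.03,0.15,0,0,0],[0,-0.008,-0.03,0.3,0,0,0],[0,-0.008,-0.03,0.45,0,0,0],[0,-0.008,-0.03,0.56,0,0,0],[0,-0.008,-0.03,0.56,0,0,0]],
])

```text
t: 17.75
eef_pos: [0.5567, 0.0254, 0.0632]
ee_rot: [-3.14, -0.007, -3.0]
force: [-0.7, -1.5, 0.8]
width: 0.088
gripper_force: 0.0
```

Call:
jog_arm([
  [[255,0,0,0,0,0,0],[255,0,0,0,0,0,0],[255,0,0,0,0,0,0],[255,0,0,0,0,0,0],[255,0,0,0,0,0,0],[255,0,0,0,0,0,0],[255,0,0,0,0,0,0],[255,0,0,0,0,0,0]],
], newtons=40)

```text
t: 18.55
eef_pos: [0.5597, 0.0263, 0.0672]
ee_rot: [3.141, 0.0, -3.001]
force: [-3.8, 4.5, 3.4]
width: 0.0295
gripper_force: 2.6
```

Call:
jog_arm([
  [[255,0,0,0,0,0,0],[255,0,0,0,0,0,0]],
])

```text
t: 18.75
eef_pos: [0.5597, 0.0265, 0.0673]
ee_rot: [3.141, 0.0, -3.001]
force: [-2.0, 4.6, 2.0]
width: 0.0217
gripper_force: 40.0
```

```bash
python3 -c "
from m import *
s=arm.get_state();print(s['t'],s['eef_pos'],s['ee_rot'],s['width'],s['gripper_force'],s['force'])
y=.1416;e=np.array([.4*0+.5356,.1914]);ay=np.array([-np.sin(y),np.cos(y)])
print('tcp dock y',(np.array(s['eef_pos'])[:2]-e)@ay)"
```

```text
18.75 [0.55968173 0.02645446 0.06725843] [ 3.14085757e+00  3.02315761e-04 -3.00126077e+00] 0.021664501389826285 40.00001549720764 [-1.98587529  4.58849949  2.03017951]
tcp dock y -0.16669326870434012
```

Gripped: width 21.7 mm matches the handle, now at dock y about -167 mm. I pull about 39 mm more.

Call:
jog_arm([
  [[255,0,-0.03,0,0,0,0],[255,0,-0.07,0,0,0,0],[255,0,-0.11,0,0,0,0],[255,0,-0.14,0,0,0,0],[255,0,-0.158,0,0,0,0],[255,0,-0.158,0,0,0,0],[255,0,-0.158,0,0,0,0],[255,0,-0.158,0,0,0,0]],
])

```text
t: 19.55
eef_pos: [0.5651, -0.0121, 0.0673]
ee_rot: [3.14, 0.0, -3.001]
force: [-3.7, 9.4, 4.8]
width: 0.0221
gripper_force: 40.0
```

```bash
python3 -c "
from m import *
s=arm.get_state();print(s['t'],s['eef_pos'],s['ee_rot'],s['width'],s['gripper_force'],s['force'])
y=.1416;e=np.array([.5356,.1914]);ay=np.array([-np.sin(y),np.cos(y)])
print('tcp dock y',(np.array(s['eef_pos'])[:2]-e)@ay)
f=grab('scene','s2');b=grab('side')
c1=cv2.resize(f['color'][195:315,270:430],None,fx=5,fy=5,interpolation=cv2.INTER_CUBIC)
cv2.imwrite('pics/c2.png',c1[:,:,::-1])
w=grab('wrist')
for n,g in(('scene',f),('side',b),('wrist',w)):
  hsv=cv2.cvtColor(g['color'],cv2.COLOR_RGB2HSV)
  q=proj(g,[.636,-.003,.027]);Y,X=np.mgrid[:400,:640];near=np.hypot(X-q[0],Y-q[1])<(80 if n=='wrist' else 22)
  for k,m in(('green',cv2.inRange(hsv,(40,80,30),(90,255,255))),('red',cv2.inRange(hsv,(0,110,60),(6,255,255))|cv2.inRange(hsv,(172,110,60),(180,255,255)))):
    v,u=np.where((m>0)&near)
    if len(u): 
      P=np.array([onz(g,*p,.027)[:2] for p in zip(u,v)]);print(n,k,len(u),u.mean(),v.mean(),'docky',((P-e)@ay).mean().round(4),((P-e)@[ay[1],-ay[0]]).mean().round(4))
"
```

```text
19.55 [ 0.56509472 -0.01206483  0.06725464] [ 3.14012306e+00  3.57904206e-04 -3.00137135e+00] 0.022063573117893163 40.00063955783844 [-3.74565553  9.44885844  4.76086229]
tcp dock y -0.2055909495368938
scene green 6 300.6666666666667 241.5 docky -0.2026 0.0719
scene red 36 305.0 235.38888888888889 docky -0.2079 0.0493
wrist green 1 336.0 318.0 docky -0.1954 0.067
```

View pics/c2.png

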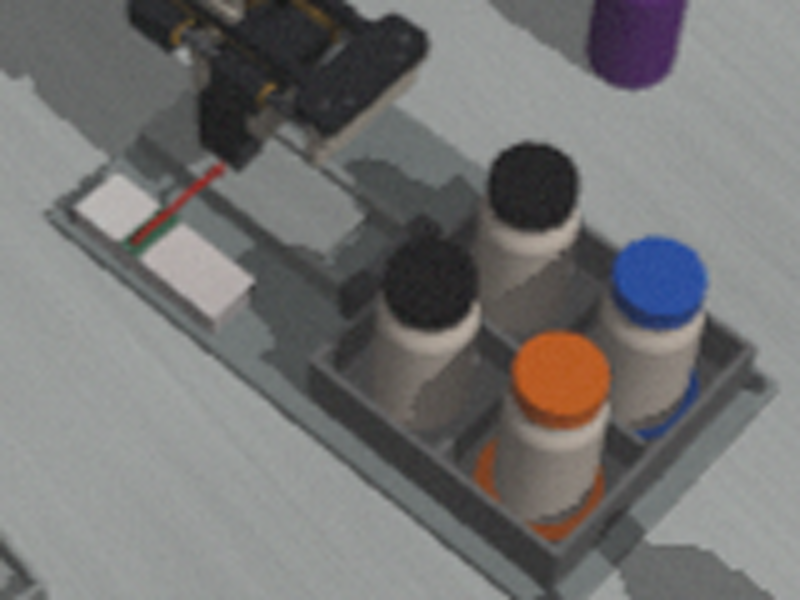

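Crop: both jars stand in their coloured cells. The red pointer tip at (132,243) lies within the green band, with green on both sides, and the spring force reads 9–10 N as expected at 46 mm. I hold briefly and hand in.

Call:
jog_arm([
  [[255,0,0.003,0,0,0,0],[255,0,0.003,0,0,0,0],[255,0,0.003,0,0,0,0],[255,0,0.003,0,0,0,0],[255,0,0.003,0,0,0,0]],
])

```text
t: 20.2
eef_pos: [0.565, -0.0112, 0.0673]
ee_rot: [3.14, 0.0, -3.001]
force: [-4.1, 9.0, 3.7]
width: 0.0219
gripper_force: 40.0
```

```bash
python3 -c "
from m import *
s=arm.get_state();print(s['t'],s['eef_pos'],s['width'],s['gripper_force'],s['force'])
print(arm.job_done())"
```

```text
20.2 [ 0.56497287 -0.01118306  0.06726074] 0.021922560419950207 40.00099718570709 [-4.0684382   9.02151779  3.71558227]
the job is handed in; nothing more can be done
None
```

I handed the job in at 20.2 s (no verdict came back): both jars stand upright in the cells of their colour, and the gripper is holding the slide with the red pointer in the green band, at about 45 mm out.

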